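# Press a screw jar onto its stick-on foot in the sprung cradle

### The arm

A 6-joint arm with a two-finger parallel gripper is mounted at the origin on the work surface. World frame = base frame: x ahead of the robot, y to its left, z up, the work surface at z = 0. Lengths are in m, angles in rad, forces in N, time in s.
With the tool pointing down it reaches from about 0.325 to 0.9 m from the base axis. Payload 6.1 kg.
Tool frame: the origin (TCP) lies midway between the tips of the shut fingers; the grasp point (between the pads) lies 19 mm behind it; x points along the fingers, y is the direction in which the jaws open and shut, and the axes are right-handed (so a half turn about x gives the same grasp; the last joint's range is limited). The gripper opens to 85 mm and grips with 20 to 120 N. Pads are 22 mm wide; open, the fingers measure 114 mm over their backs; the gripper's body (76 mm by 85 mm) begins 54 mm behind the grasp point. The pads swing forward as they close: fully open they stand 13 mm farther back than shut.
Start: joints at [1.123, 0.22, 1.526, -0, 1.395, -0.126], TCP at [0.198, 0.593, 0.231] pointing down, gripper open.
Joint ranges: [-2.98, 2.98], [-0.91, 2.08], [0.09, 2.57], [-1.24, 4.39], [0.2, 2.65], [-2.68, 2.68]. Speed limits (rad/s): [2.57, 2.57, 3.01, 3.14, 3.14, 3.14].

### API

Orientations are given as [roll, pitch, yaw] about the fixed x, y, z axes, in that order (R = Rz(yaw) Ry(pitch) Rx(roll)).
In Python, from plant import movep, move_l, set_joints, gripper_to, hold, inverse_kinematics, observe, get_image, get_calibration, Unreachable, job_done gives the robot as it stands. Calls block until the motion is done:
- movep(position, orientation): joint-space move of the TCP to a pose.
- move_l(position, feed=0.15, rotation=None, max_force=None): straight line of the TCP; rotation=None keeps the orientation; feed is the mean speed in m/s. With max_force (N) it stops when the force on the tool has changed by that much, and returns True; else False.
- set_joints(angles): joint-space move.
- gripper_to(opening, f_grip=None): finger opening in m; f_grip is the grip in N (None keeps the last); returns when the fingers have stopped.
- hold(seconds).
- inverse_kinematics(position, orientation): joint angles nearest the present ones, or None.
- observe(): the state.
- get_image(name): name is "scene" or "top"; returns (picture, depth): 400x640x3 uint8, red, green, blue; 400x640 float32, m along the optical axis (not along the pixel's ray), 0 where there is no reading.
- get_calibration(name): a dict with "intrinsics" (3x3 intrinsics, pixels), "dist_coeffs" ([k1, k2, p1, p2, k3] as OpenCV has them; the pictures are not rectified), "world_from_camera" (4x4, takes a point from camera to world coordinates). Camera axes: x right, y down, z forward; pixel columns grow to the right and rows downward; lengths in m; the calibration is good to about 2 mm. A picture is of the moment at which its call begins. get_calibration takes no time and is no camera call.
A pose or a line that the arm cannot do raises Unreachable and nothing moves.
- job_done(): hands the job in, once; it reports no verdict.
The state is a dict: "time_s": time; "q": joint angles; "joint_velocities": joint speeds; "joint_torque": joint torques, N m; "eef_pos": TCP position; "tcp_rot": TCP orientation; "ft_force": force on the tool from outside, world axes, zero at the start; "torque": the same for the moment, N m; "opening": finger opening in m.
Only numpy, scipy, OpenCV 4.12 (cv2) and the standard library are available. Lean on these libraries where they do the work, as an engineer would, in place of code of your own. Each camera call takes 0.05 s, during which the arm holds its last target.

### The job

Stick the white anti-slip foot under the jar of brass screws (the one with yellow tape on its lid): push the sled that carries the foot fully home under the sprung ring of the fixture, then set the jar upright in the ring. Press the jar down against the springs until its underside bears firmly on the foot, and finish while still holding it pressed down - do not let go. Leave the other jar, the tape roll and the screwdriver where they are.

Things in the scene. Friction and masses are not known exactly. Their poses are not given: they have to be found in the camera images.
- fixture: Fixed blue fixture carrying the sprung orange ring. Origin: bench top, on the ring's vertical axis. Its x axis is level and points the way the sled goes in; z up. Guides 10 mm high form a channel along x, 66 mm wide, its open mouth flaring to about 120 mm (28 to 87 mm before the axis); a V stop beyond the axis stops the sled's round nose with its centre on the axis.
- fixture_home (a point): The same point as the fixture's origin: the spot on the bench over which the sled's nose must be centred. Two upright spring posts stand 68 mm from it on the fixture's + and - y sides, tops 65 mm above the bench. Below the raised ring 37 mm of height are free.
- cradle_seat (a point): Centre of the ring's seat, the level ledge on which the jar stands; 42 mm above the bench when up, sinks with the ring. The orange ring around it is 65 mm inside, flaring to 77 mm at its mouth 22 mm above the seat; 83 mm outside. The ledge has a 44 mm hole through which the foot comes up.
- cradle (a joint): Downward travel of the sprung ring in m: 0 up, 0.026 hard bottom; springs back. With the sled home, the jar's underside meets the foot at 0.020. Springs: 7 N to begin moving, 15 N at 0.020 (400 N/m); the ring (0.15 kg) and the jar's weight count towards that, so the hand pushes about 10 N to reach the foot, more to bear on it.
- sled: Loose flat dark steel sled, about 0.35 kg, lying on the bench outside the fixture's mouth. Origin: underside of its round nose disc (60 mm across, 8 mm thick), under the centre of the foot. Its x axis points forward, the way it is to be pushed. A bar 24 mm wide runs back from the nose to an upright red tab.
- sled_foot (a point): Centre of the top of the white foot on the sled's nose: a disc 30 mm across, its top 22 mm above the bench. It must come under the ring, onto the fixture's axis.
- sled_tab (a point): Centre of the red tab at the sled's back end, 100 mm behind the foot: an upright plate 60 mm wide across the sled, 10 mm thick along it, 36 mm high from the bench; this point is half-way up, 18 mm above the bench. Its flat back face (5 mm behind this point) is for pushing.
- jar_center (a point): Centre, half-way up, of the loose jar of brass screws: clear round jar 60 mm across up to 73 mm, black lid 57 mm across with a strip of yellow tape on top, 95 mm high in all, about 0.32 kg, upright on the bench.
- jar_base (a point): Centre of the same jar's underside, 47.5 mm below its centre.
- jar: The same jar; its origin is the centre of its underside, z up along the jar.
- other_jar: Bystander: a jar of the same size with silvery screws and a plain black lid. Origin: centre of its underside.
- tape_roll: Bystander: roll of masking tape lying flat, 84 mm across, 24 mm high. Origin: centre of its underside.
- screwdriver: Bystander: screwdriver with a green handle, 170 mm long, lying on the bench. Origin near its middle, on the bench.
Not all that is in view belongs to the job. Of the things shaped like the sled, the steel one is meant.

How it is judged:
On the way, in this order (a step that is already met when the one before it is completed fails the run):
1. the sled is home, its foot under the empty ring (horizontal distance between sled_foot and fixture below 0.007 m and horizontal distance between jar_base and fixture above 0.05 m and value of joint cradle below 0.004 m), for 0.2 s.
2. the jar stands upright on the seat in the ring, over the foot (horizontal distance between jar_base and cradle_seat below 0.0055 m and z of jar_base in the frame of cradle_seat between -0.004 and 0.004 m and angle between jar_base's own z axis and vertical below 0.12 rad and horizontal distance between sled_foot and fixture below 0.007 m), for 0.1 s.
At the end, for the whole second after the job is handed in: The robot still holds the jar down: jar upright (7 degrees) on the seat, centred within 5.5 mm, at rest; ring down at least 17.5 mm; jar bearing on the foot with over 1.5 N; foot within 7 mm of the fixture axis; robot touching the jar (all of step 2 and value of joint cradle above 0.0175 m and contact force between jar and sled above 1.5 N and contact force between any of the fingers, the arm and jar above 2 N and linear speed of jar below 0.02 m/s); the arm keeps its last pose, push and grip.
It fails at once if the other jar was moved more than 30 mm (distance of other_jar from where it was at the start of the episode above 0.03 m).
It fails at once if the tape roll was moved more than 30 mm (distance of tape_roll from where it was at the start of the episode above 0.03 m).
It fails at once if the screwdriver was moved more than 30 mm (distance of screwdriver from where it was at the start of the episode above 0.03 m).
It also fails if it takes over 72 s, if anything falls off the work surface, if the arm or the gripper's body presses on something with over 40 N, if the wrist force passes 120 N, or if a joint passes its speed limit or range.

## Working session

There is one attempt and no reset: what is moved stays moved. The work goes in short steps, each a Python script; the robot and the scene stay as the last script left them, time stands still between calls to the robot, and variables do not carry over. Pictures are saved under pics/ and viewed, and the job is handed in when it is done.

```bash
ls; mkdir -p pics; python3 - <<'E'
from plant import *
import cv2,numpy as np
for n in("scene","top"):
    p,d=get_image(n); cv2.imwrite(f"pics/{n}0.png",p[:,:,::-1]); np.savez(f"pics/{n}0.npz",p=p,d=d)
    c=get_calibration(n); print(n,c)
s=observe();print(s)
E
```

```text
pics
scene {'intrinsics': array([[495.54869261,   0.        , 312.39217844],
       [  0.        , 495.54869261, 187.35338469],
       [  0.        ,   0.        ,   1.        ]]), 'dist_coeffs': array([-0.00499444,  0.        ,  0.        ,  0.        ,  0.        ]), 'world_from_camera': array([[-0.47573613,  0.67128755, -0.56837326,  1.16139696],
       [ 0.87955397,  0.36874804, -0.30068205,  0.29001972],
       [ 0.00774241, -0.64296027, -0.7658604 ,  0.81856583],
       [ 0.        ,  0.        ,  0.        ,  1.        ]])}
top {'intrinsics': array([[437.11238922,   0.        , 318.6671691 ],
       [  0.        , 437.11238922, 201.63528783],
       [  0.        ,   0.        ,   1.        ]]), 'dist_coeffs': array([-0.09095481,  0.        ,  0.        ,  0.        ,  0.        ]), 'world_from_camera': array([[ 0.00956972, -0.98831393,  0.15213149,  0.4372604 ],
       [-0.99977982, -0.01229786, -0.01700193, -0.00168754],
       [ 0.01867414, -0.15193529, -0.98821402,  1.03396118],
       [ 0.        ,  0.        ,  0.        ,  1.        ]])}
{'time_s': 0.1, 'q': array([ 1.12290610e+00,  2.21165063e-01,  1.52748596e+00,  1.61790086e-05,
        1.39469763e+00, -1.26137724e-01]), 'joint_velocities': array([ 0.00160352, -0.00122345, -0.0029169 , -0.00151594,  0.00010447,
       -0.00109224]), 'joint_torque': array([ 1.83727236e-03, -4.98243892e+01, -3.90545833e+01, -2.12805007e-04,
        5.62264962e-03, -3.74710635e-05]), 'eef_pos': array([0.19742945, 0.59243065, 0.2303033 ]), 'tcp_rot': array([-1.70600204,  1.56904026, -2.02775738]), 'ft_force': array([-0.79613098, -0.7994622 , -0.08543346]), 'torque': array([0.01192069, 0.0256624 , 0.00143116]), 'opening': 0.08545385574822578}
```

View pics/scene0.png

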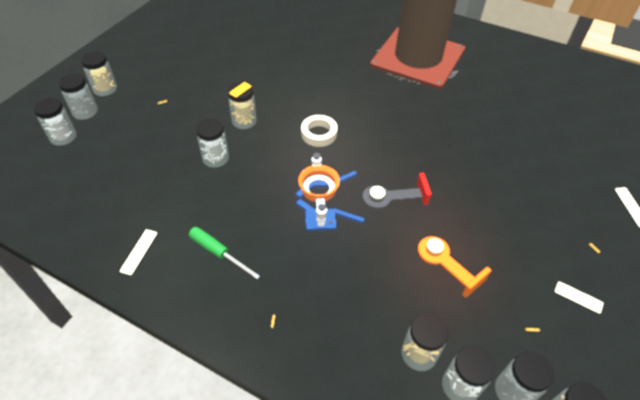

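View pics/top0.png

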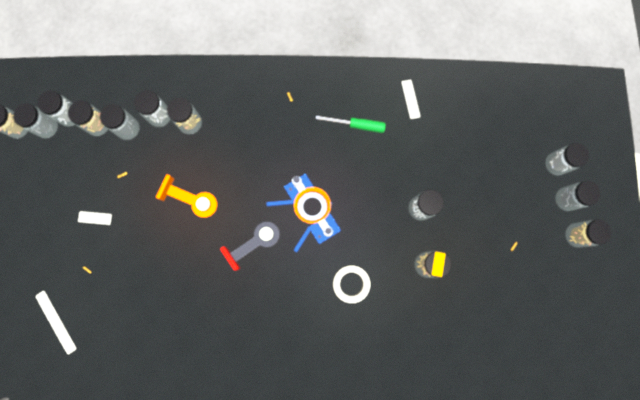

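The scene shows these candidates (top-image pixels):
- **Jar:** yellow-tape lid (438,264). Look-alikes are the plain lid (428,205), the right row (570,155), (580,195), (590,232), and the left row along the top edge.
- **Sled:** grey steel with red tab, nose (266,234), tab (229,258). The orange one at (204,204) is a decoy.

I choose the yellow-tape jar and the grey sled, and check both in crops.

```bash
cat > h.py <<'E'
import numpy as np,cv2
from plant import *
def ray(n,uv):
    c=get_calibration(n);T=np.array(c["world_from_camera"])
    uv=np.asarray(uv,float).reshape(-1,1,2)
    x=cv2.undistortPoints(uv,c["intrinsics"],c["dist_coeffs"]).reshape(-1,2)
    d=np.c_[x,np.ones(len(x))]@T[:3,:3].T
    return T[:3,3],d
def onplane(n,uv,z):
    o,d=ray(n,uv); return o+d*((z-o[2])/d[:,2])[:,None]
def cloud(n,d):
    v,u=np.mgrid[:400,:640]; uv=np.c_[u.ravel(),v.ravel()]
    o,r=ray(n,uv); P=o+r*d.ravel()[:,None]; P[d.ravel()<=0]=np.nan
    return P.reshape(400,640,3)
def proj(n,P):
    c=get_calibration(n);T=np.linalg.inv(np.array(c["world_from_camera"]))
    return cv2.projectPoints(np.asarray(P,float).reshape(-1,1,3),cv2.Rodrigues(T[:3,:3])[0],T[:3,3],c["intrinsics"],c["dist_coeffs"])[0].reshape(-1,2)
E
python3 - <<'E'
from h import *
t=cv2.imread("pics/top0.png");s=cv2.imread("pics/scene0.png")
a=cv2.resize(t[160:310,200:350],(600,600),interpolation=cv2.INTER_CUBIC)
cv2.imwrite("pics/c1.png",a)
b=np.hstack([cv2.resize(t[180:290,390:460],(382,600),interpolation=3),cv2.resize(s[70:175,190:262],(411,600),interpolation=3)]);cv2.imwrite("pics/c2.png",b)
cv2.imwrite("pics/c3.png",cv2.resize(s[120:240,290:450],(800,600),interpolation=3))
for n in("top","scene"):
    f=np.load(f"pics/{n}0.npz");p=f["p"];d=f["d"];P=cloud(n,d);hsv=cv2.cvtColor(p,cv2.COLOR_RGB2HSV)
    def rep(name,m):
        k,l,st,ce=cv2.connectedComponentsWithStats(m.astype(np.uint8))
        for i in range(1,k):
            if st[i,4]>25:
                q=P[l==i];print(n,name,st[i].tolist(),ce[i].round(1),np.nanmedian(q,0).round(4),np.nanpercentile(q[:,2],[5,50,95]).round(4))
    H,S,V=hsv[...,0],hsv[...,1],hsv[...,2]
    rep("yellow",(H>22)&(H<35)&(S>170)&(V>150))
    rep("red",((H<5)|(H>174))&(S>150)&(V>120))
    rep("orange",(H>7)&(H<21)&(S>150)&(V>150))
    rep("white",(S<60)&(V>190))
    rep("blue",(H>100)&(H<120)&(S>130)&(V>100))
E
```

```text
top yellow [157, 176, 12, 22, 73] [162.5 186.5] [0.6232 0.3463 0.0366] [0.0344 0.0366 0.0395]
top yellow [167, 186, 49, 31, 529] [193.1 199.9] [0.6006 0.2782 0.0088] [0.0058 0.0088 0.0114]
top yellow [294, 188, 32, 27, 87] [305.8 195.5] [0.6086 0.015  0.0619] [0.0588 0.0619 0.0659]
top yellow [432, 252, 14, 25, 262] [438.2 263.9] [ 0.449  -0.2769  0.0955] [0.093  0.0955 0.0978]
top red [220, 246, 20, 25, 186] [229.1 258.2] [0.4589 0.1853 0.0349] [-0.0013  0.0349  0.0393]
top orange [155, 174, 63, 44, 305] [178.3 193.4] [0.6113 0.3343 0.0079] [-0.0009  0.0079  0.0352]
top orange [314, 187, 17, 14, 27] [323.4 192.2] [ 0.6175 -0.032   0.0032] [-0.0026  0.0032  0.0661]
top orange [293, 205, 26, 19, 48] [303.9 218. ] [0.5468 0.0121 0.0325] [-0.0017  0.0325  0.0668]
top white [0, 0, 640, 197, 37879] [335.8  30.8] [ 1.5049 -0.1298 -0.7489] [-0.7568 -0.7489 -0.741 ]
top white [402, 80, 18, 39, 410] [410.4  98.9] [ 0.8608 -0.2477  0.0009] [-0.0025  0.0009  0.0037]
top white [52, 99, 17, 18, 97] [ 62.1 109. ] [0.7973 0.5885 0.0737] [0.0639 0.0737 0.0812]
top white [150, 101, 17, 22, 133] [157.
[... 3662 characters left out ...]
9 0.0175]
scene white [0, 268, 259, 132, 17841] [ 91.9 355.4] [ 0.9489 -0.634  -0.7499] [-0.756  -0.7499 -0.7438]
scene white [555, 282, 49, 31, 620] [578.9 296.9] [ 5.490e-01  5.211e-01 -5.000e-04] [-0.0027 -0.0005  0.0019]
scene white [457, 378, 25, 18, 135] [470.4 388.5] [0.8338 0.3878 0.0709] [0.0503 0.0709 0.0773]
scene blue [341, 171, 15, 10, 60] [347.9 175.3] [0.4936 0.0237 0.0095] [0.006  0.0095 0.0121]
scene blue [310, 181, 16, 7, 58] [317.2 183.7] [ 0.5459 -0.0249  0.0093] [0.0069 0.0093 0.0131]
scene blue [296, 190, 6, 7, 28] [298.8 193.2] [ 0.5905 -0.0456  0.0095] [0.003  0.0095 0.0116]
scene blue [297, 199, 67, 31, 629] [323.3 216.6] [0.6169 0.0315 0.0095] [0.0053 0.0095 0.0119]
```

View pics/c1.png

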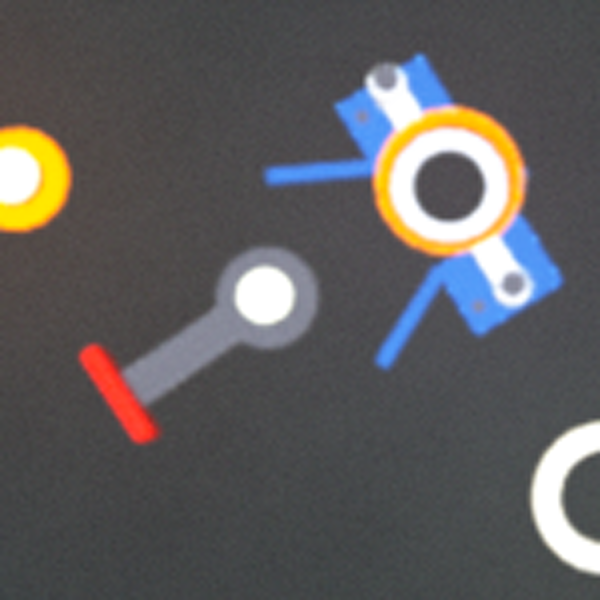

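View pics/c2.png

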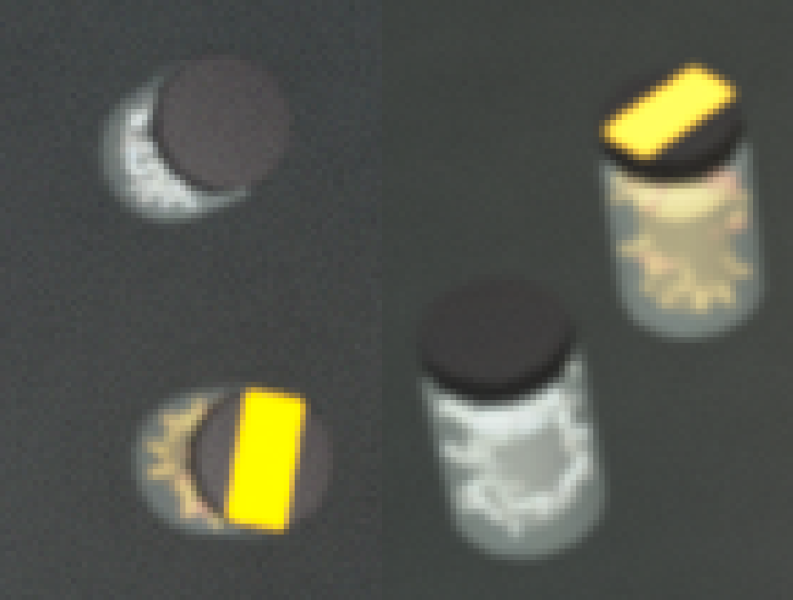

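View pics/c3.png

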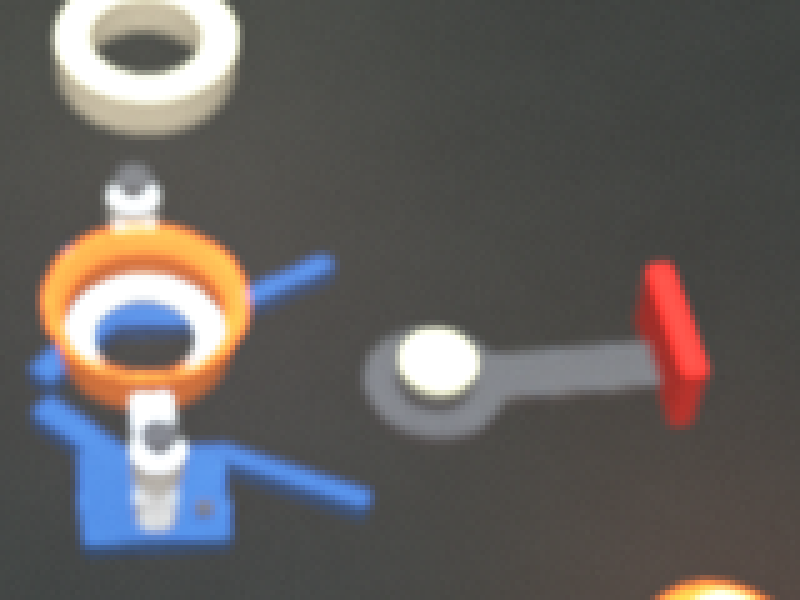

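Crops confirm the choice: a brass-filled jar with yellow tape, and a grey steel sled with a red tab. Next I do the precise fits.

```bash
cat > fit.py <<'E'
from h import *
from scipy.optimize import least_squares
def circ(P):
    f=lambda q:np.hypot(P[:,0]-q[0],P[:,1]-q[1])-q[2]
    r=least_squares(f,[*P[:,:2].mean(0),.03],loss="soft_l1",f_scale=.001);return r.x, np.abs(f(r.x)).mean()
def blob(m,seed):
    k,l,st,ce=cv2.connectedComponentsWithStats(m.astype(np.uint8))
    i=min(range(1,k),key=lambda i:np.hypot(*(ce[i]-seed))+(1e3 if st[i,4]<20 else 0)); return (l==i).astype(np.uint8)
def contour(b):
    B=cv2.resize(b*255,None,fx=8,fy=8,interpolation=cv2.INTER_LINEAR)
    c=max(cv2.findContours((B>127).astype(np.uint8),cv2.RETR_EXTERNAL,cv2.CHAIN_APPROX_NONE)[0],key=len).reshape(-1,2)
    return (c+.5)/8-.5
def hs(p): 
    h=cv2.cvtColor(p,cv2.COLOR_RGB2HSV);return h[...,0].astype(int),h[...,1].astype(int),h[...,2].astype(int)
E
python3 - <<'E'
from fit import *
for n,seeds in {"top":dict(foot=(265.7,233.4),ring=(312,205.5),red=(229,258),yel=(438,264),posts=[(297,181),(328,231)],lid=(436,264)),
                "scene":dict(foot=(377,191.8),ring=(318,180),red=(424,187),yel=(240,90),posts=[(317,158),(321,206)])}.items():
    p=np.load(f"pics/{n}0.npz")["p"];H,S,V=hs(p)
    b=blob((S<70)&(V>170),seeds["foot"]);print(n,"foot",circ(onplane(n,contour(b),.022)))
    m=((H<24)|(H>174))&(S>100)&(V>110);m|=(S<90)&(V>170) if 0 else False
    b=blob(m,seeds["ring"]);print(n,"ring",circ(onplane(n,contour(b),.064)))
    # hole
    if n=="top":
        b=blob(V<120,(312,206));print(n,"hole",b.sum(),circ(onplane(n,contour(b),.042)))
    b=blob(((H<5)|(H>174))&(S>150)&(V>120),seeds["red"]);
    P=onplane(n,contour(b),.036);print(n,"redrect",cv2.minAreaRect((P[:,:2]*1000).astype(np.float32)))
    b=blob((H>20)&(H<36)&(S>140)&(V>140),seeds["yel"])
    P=onplane(n,contour(b),.0955);print(n,"yel",cv2.minAreaRect((P[:,:2]*1000).astype(np.float32)))
E
python3 - <<'E'
import cv2,numpy as np
t=cv2.imread("pics/top0.png");s=cv2.imread("pics/scene0.png")
cv2.imwrite("pics/c4.png",np.hstack([cv2.resize(t[170:245,285:345],(480,600),interpolation=0)]))
E
```

```text
top foot (array([0.51721472, 0.10277853, 0.01803246]), np.float64(0.00043253038354805614))
top ring (array([ 0.5780842 , -0.00397942,  0.04150304]), np.float64(0.0022793422388698243))
top hole 214 (array([ 0.57915831, -0.00321077,  0.01887015]), np.float64(0.00042562154842000515))
top redrect ((458.9847106933594, 182.9613494873047), (65.88446044921875, 17.43062400817871), 35.65734100341797)
top yel ((449.3702697753906, -276.77099609375), (27.469053268432617, 56.192222595214844), 79.7728271484375)
scene foot (array([0.51567435, 0.10125815, 0.01795332]), np.float64(0.0005572152002291621))
scene ring (array([ 0.58046886, -0.00303182,  0.04529748]), np.float64(0.002850062490419801))
scene redrect ((470.22930908203125, 184.85501098632812), (88.1235580444336, 25.418655395507812), 34.30190658569336)
scene yel ((446.64459228515625, -278.5103454589844), (31.179067611694336, 58.148502349853516), 79.63274383544922)
```

View pics/c4.png

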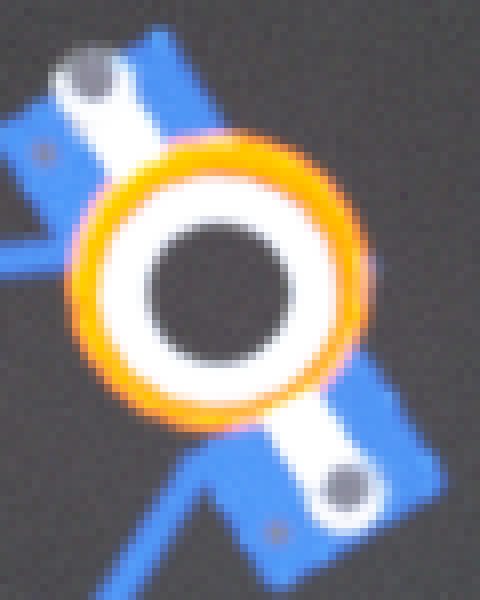

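```bash
python3 - <<'E'
from fit import *
P=onplane("top",[(296,178.7),(327.9,230.2)],.065);m=P.mean(0);d=P[0]-P[1];print(P,m,np.linalg.norm(d),"fix yaw",np.degrees(np.arctan2(d[1],d[0]))-90)
print("scene posts")
Q=onplane("scene",[(316.5,154.8),(321.8,206.8)],.065);print(Q,Q.mean(0))
print(onplane("top",[(311.6,204.5)],.064),onplane("top",[(311.9,206)],.042))
# tab top in the two views: top corners from crop c1: top edge line; scene crop c3
T=onplane("top",np.array([(90,350),(148,438)])/4+[200-.5,160-.5],.036);print("tab top ends",T)
S_=onplane("scene",np.array([(660,264),(692,376)])/5+[290-.5,120-.5],.036);print(S_)
f=np.load("pics/scene0.npz");
for n in("top","scene"):
    f=np.load(f"pics/{n}0.npz");H,S,V=hs(f["p"]);C=cloud(n,f["d"]);b=blob(((H<5)|(H>174))&(S>150)&(V>120),(229,258) if n=="top" else (424,187))
    q=C[(b>0)&(C[...,2]>.032)&(C[...,2]<.041)];print(n,len(q),q.mean(0),cv2.minAreaRect((q[:,:2]*1000).astype(np.float32)))
for n,s in(("top",(436,264)),("scene",(240,95))):
    f=np.load(f"pics/{n}0.npz");C=cloud(n,f["d"]);m=(np.abs(C[...,2]-.0955)<.004)&(np.hypot(C[...,0]-.448,C[...,1]+.277)<.045)
    print(n,"lid",m.sum(),circ(C[m]),C[m].mean(0), (C[m].min(0)+C[m].max(0))/2)
E
```

```text
[[ 0.63823798  0.03338378  0.065     ]
 [ 0.52245008 -0.03949677  0.065     ]] [ 0.58034403 -0.0030565   0.065     ] 0.13681525035136077 fix yaw -57.812395514880954
scene posts
[[ 0.51941693 -0.04076757  0.065     ]
 [ 0.63637785  0.03324353  0.065     ]] [ 0.57789739 -0.00376202  0.065     ]
[[ 0.5798851 -0.0025872  0.064    ]] [[ 0.57965339 -0.00333691  0.042     ]]
tab top ends [[0.48365097 0.20027158 0.036     ]
 [0.43448723 0.16546546 0.036     ]]
[[0.43251166 0.16581497 0.036     ]
 [0.48429211 0.19883181 0.036     ]]
top 121 [0.45901669 0.18330849 0.03639545] ((459.1291198730469, 183.58816528320312), (59.756004333496094, 9.951006889343262), 35.36842727661133)
scene 111 [0.45898903 0.1831625  0.03524482] ((458.2789306640625, 183.05172729492188), (59.91718292236328, 10.12803840637207), 35.80255889892578)
top lid 516 (array([ 0.44908695, -0.27545588,  0.01975679]), np.float64(0.005510772865606407)) [ 0.44923072 -0.27543862  0.09509635] [ 0.45014014 -0.27572042  0.0953003 ]
scene lid 324 (array([ 0.44928092, -0.27706771,  0.02044739]), np.float64(0.005684972759610571)) [ 0.44926198 -0.27622088  0.09505308] [ 0.44848537 -0.27748208  0.09518137]
```

```bash
cat >> h.py <<'E'
FIX=np.array([.579,-.0033]);FY=np.radians(-57.75);TAB=np.array([.4588,.1833]);SY=np.radians(-54.6);JAR=np.array([.449,-.2765])
def O(a): return [0,np.pi/2,a]   # jaw direction = a+90deg
def u(a): return np.array([np.cos(a),np.sin(a)])
E
python3 - <<'E'
from h import *
for a in (SY+np.pi/2,SY-np.pi/2):
    for p in ([*TAB,.1],[*TAB,.014],[*(FIX-.1*u(FY)),.014]): print(a,inverse_kinematics(p,O(a)))
for a in (FY+np.pi/2,FY-np.pi/2):
    for p in ([*JAR,.2],[*JAR,.04],[*FIX,.2]): print(a,inverse_kinematics(p,O(a)))
a=SY+np.pi/2
gripper_to(.05)
movep([*TAB,.12],O(a)); move_l([*TAB,.05],feed=.15)
p,d=get_image("top");cv2.imwrite("pics/t1.png",p[:,:,::-1]);p,d=get_image("scene");cv2.imwrite("pics/s1.png",p[:,:,::-1])
s=observe();print(s["time_s"],s["eef_pos"],s["opening"],s["ft_force"])
E
```

```text
0.6178465552059926 [ 2.20324448e-01  4.66199698e-02  1.98043584e+00 -4.44089210e-16
  1.11453685e+00 -1.96831843e+00]
0.6178465552059926 [ 2.20324448e-01  1.90990322e-01  2.01540804e+00 -4.44089210e-16
  9.35194290e-01 -1.96831843e+00]
0.6178465552059926 [ 0.00508285  0.27016928  1.91819609  0.          0.95322728 -2.18356003]
-2.5237460983838007 [ 2.20324448e-01  4.66199698e-02  1.98043584e+00 -4.44089210e-16
  1.11453685e+00  1.17327422e+00]
-2.5237460983838007 [ 2.20324448e-01  1.90990322e-01  2.01540804e+00 -4.44089210e-16
  9.35194290e-01  1.17327422e+00]
-2.5237460983838007 [ 5.08285366e-03  2.70169282e-01  1.91819609e+00 -4.44089210e-16
  9.53227284e-01  9.58032625e-01]
0.5628686837681713 None
0.5628686837681713 None
0.5628686837681713 [-0.14186893  0.13524758  1.68316832  0.          1.32317676 -2.27553394]
-2.5787239698216218 [-7.01582276e-01  1.12091444e-02  1.81442034e+00 -4.44089210e-16
  1.31596317e+00  3.06345367e-01]
-2.5787239698216218 [-7.01582276e-01  2.16055203e-01  1.92372154e+00 -4.44089210e-16
  1.00181591e+00  3.06345367e-01]
-2.5787239698216218 [-1.41868933e-01  1.35247577e-01  1.68316832e+00 -4.44089210e-16
  1.32317676e+00  8.66058710e-01]
3.0667 [0.45997462 0.1837412  0.05134204] 0.04982133980577414 [-1.3629517   0.17422227 -0.07765761]
```

```bash
python3 -c "
import cv2
cv2.imwrite('pics/s1c.png',cv2.resize(cv2.imread('pics/s1.png')[60:240,280:480],(660,594),interpolation=3))"
```

```text
(no output)
```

View pics/s1c.png

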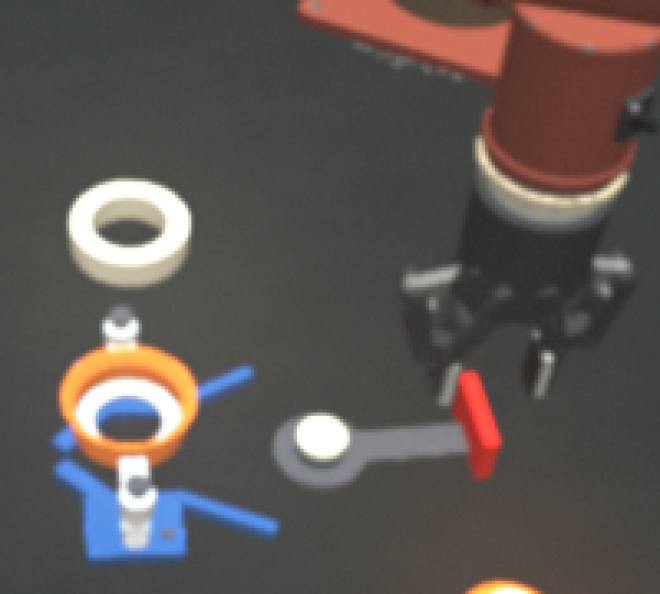

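View pics/t1.png

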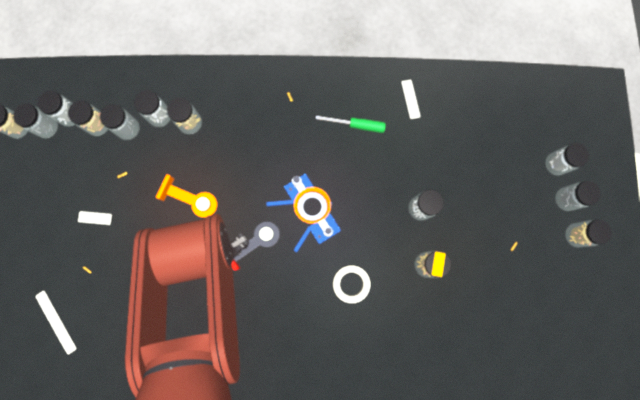

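The crop shows the pads (450,385) and (545,375) on either side of the tab's top edge. I descend and grip.

```bash
python3 - <<'E'
from h import *
a=SY+np.pi/2
print(move_l([*TAB,.014],feed=.08,max_force=15)); s=observe();print(s["eef_pos"],s["ft_force"])
gripper_to(.0,30); s=observe();print(s["time_s"],s["eef_pos"],s["opening"],s["ft_force"])
tcp=np.array(s["eef_pos"][:2])
b=FY+np.pi/2
print(move_l([*(FIX-(.0996+.07)*u(FY)),.015],feed=.06,rotation=O(b),max_force=25))
s=observe();print(s["time_s"],s["eef_pos"],s["opening"],s["ft_force"])
p,d=get_image("scene");cv2.imwrite("pics/s2.png",cv2.resize(p[90:240,280:480,::-1],(800,600),interpolation=3))
E
```

```text
False
[0.4586889  0.18327572 0.01380198] [-0.24866834  0.10986647  0.1937871 ]
4.1083 [0.45930692 0.18341135 0.01458246] 0.009266420744089149 [-1.46041689  0.08211525  2.98864154]
False
5.1333 [0.48816887 0.13990149 0.01465166] 0.00906970592011409 [ 0.22189551  0.38359559 -2.32772297]
```

View pics/s2.png

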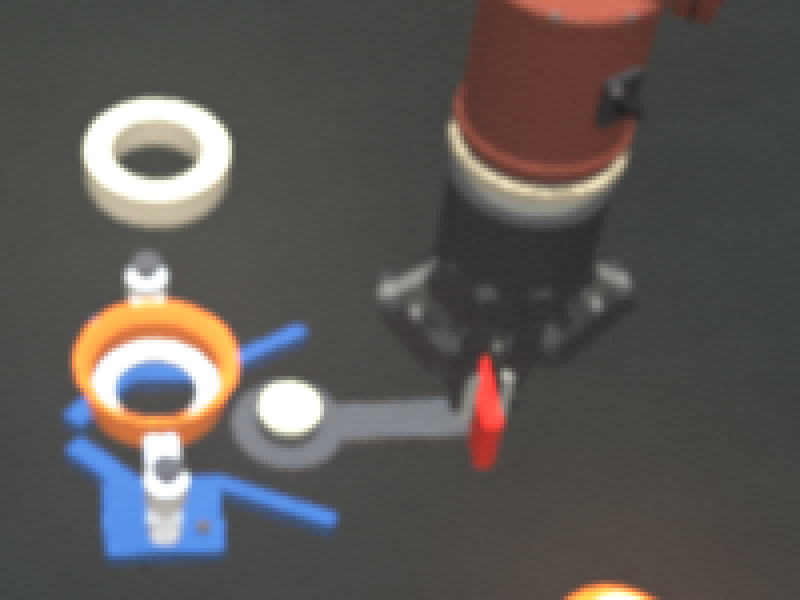

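The sled is gripped, with the foot at crop (290,408) centred between the guides. I push it in.

```bash
python3 - <<'E'
from h import *
print(move_l([*(FIX-(.0996+.008)*u(FY)),.015],feed=.06,max_force=20))
s=observe();print(s["time_s"],s["eef_pos"],s["opening"],s["ft_force"])
print(move_l([*(FIX-(.0996-.006)*u(FY)),.015],feed=.02,max_force=14))
s=observe();print(s["time_s"],s["eef_pos"],s["opening"],s["ft_force"], (FIX-s["eef_pos"][:2])@u(FY))
for n in("top","scene"):
    p,d=get_image(n);np.savez(f"pics/{n}3.npz",p=p,d=d);cv2.imwrite(f"pics/{n}3.png",cv2.resize(p[130:280,230:430,::-1],(800,600),interpolation=3))
E
```

```text
False
6.3667 [0.52142539 0.0878604  0.01497247] 0.009389037834491555 [-0.20341627  0.15099151 -2.9347435 ]
True
6.925 [0.52609086 0.08010951 0.01456812] 0.009582175776087496 [-0.73067877  1.3854728   3.60931139] 0.09877482872332974
```

View pics/top3.png

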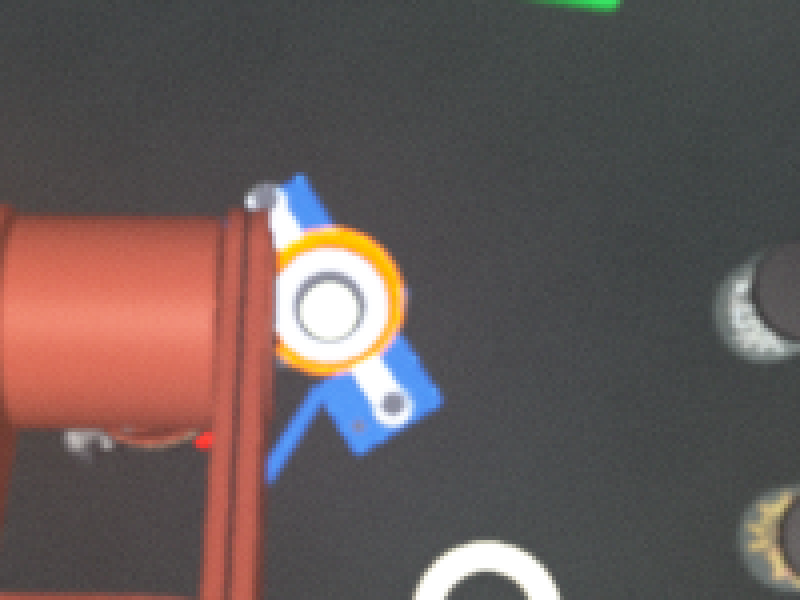

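View pics/scene3.png

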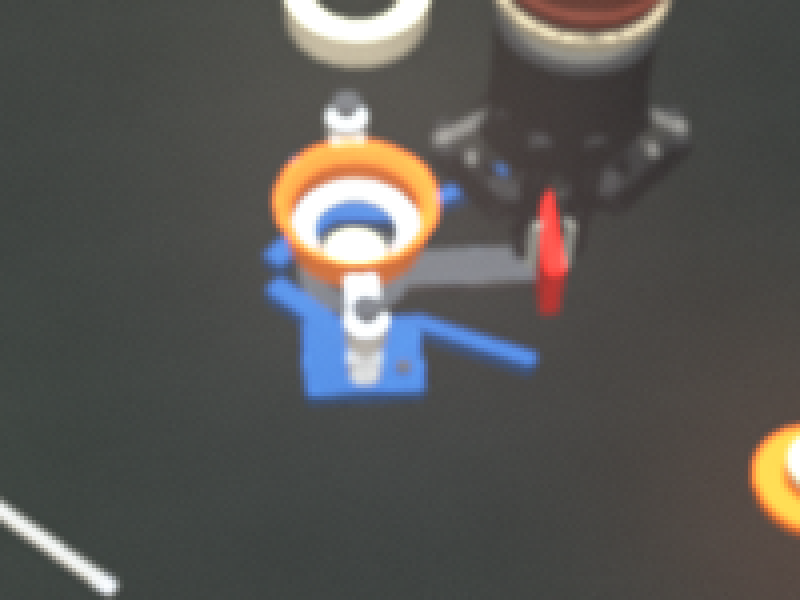

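The foot shows at (330,309) in the top crop, centred in the ring hole, and the push met the stop. I release carefully, lift and measure.

```bash
python3 - <<'E'
from fit import *
gripper_to(.04)
s=observe();x,y=s["eef_pos"][:2];print(s["opening"],s["ft_force"])
move_l([x,y,.12],feed=.15)
move_l([.47,.0,.26],feed=.3,rotation=O(FY+np.pi/2))
p,d=get_image("top");np.savez("pics/top4.npz",p=p,d=d);cv2.imwrite("pics/top4.png",cv2.resize(p[150:270,230:390,::-1],(800,600),interpolation=3))
p2,d=get_image("scene");cv2.imwrite("pics/scene4.png",p2[:,:,::-1])
print(observe()["time_s"],observe()["eef_pos"])
H,S,V=hs(p);b=blob((S<70)&(V>170),(312,207));print(b.sum())
E
```

```text
0.03972718081115799 [0.5187884  0.47777973 0.11780938]
9.1 [0.46901913 0.00084966 0.25719241]
28
```

View pics/top4.png

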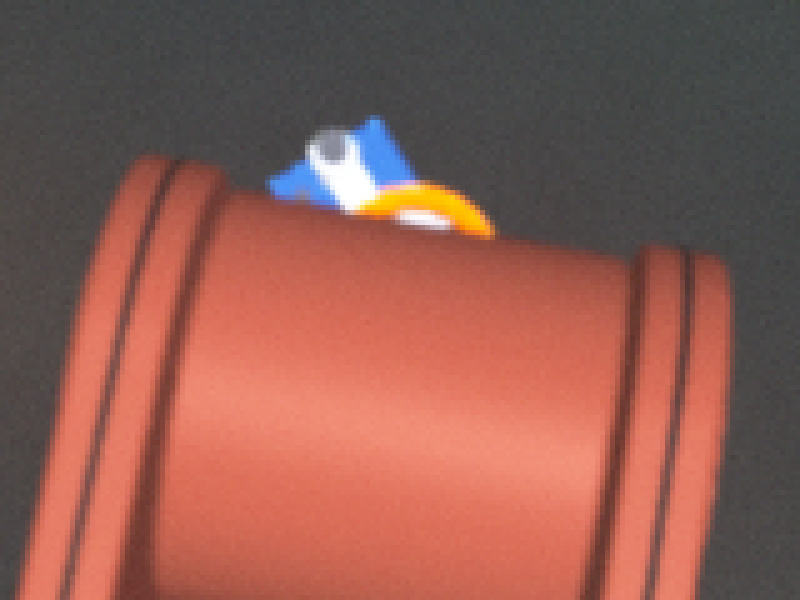

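```bash
python3 - <<'E'
from fit import *
gripper_to(.085)
movep([*JAR,.19],O(FY-np.pi/2))
for n in("top","scene"):
    p,d=get_image(n);np.savez(f"pics/{n}5.npz",p=p,d=d);cv2.imwrite(f"pics/{n}5.png",p[:,:,::-1])
    if n=="top":
        H,S,V=hs(p)
        g=cv2.cvtColor(p,cv2.COLOR_RGB2GRAY)
        cv2.imwrite("pics/top5c.png",cv2.resize(p[170:245,285:345,::-1],(480,600),interpolation=0))
s=observe();print(s["time_s"],s["eef_pos"],s["ft_force"])
E
```

```text
11.9417 [ 0.44918108 -0.27624712  0.19011216] [ 1.30295651  0.31158563 -0.10412529]
```

View pics/top5c.png

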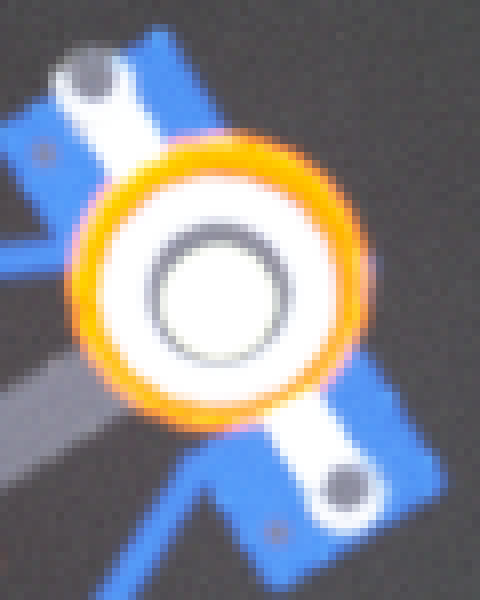

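View pics/scene5.png

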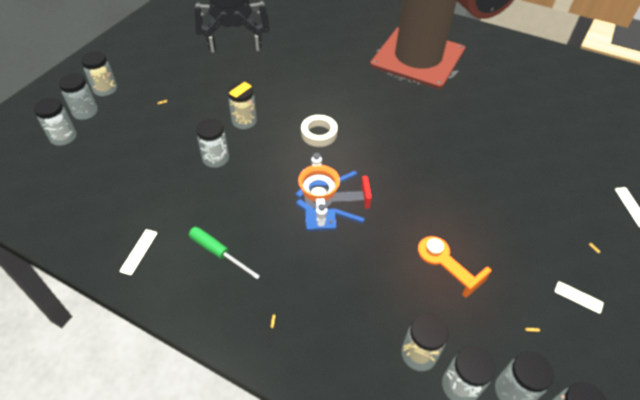

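```bash
python3 - <<'E'
from h import *
f=onplane("top",[(311.7,206.9)],.022);print("foot",f, f[0,:2]-FIX, (f[0,:2]-FIX)@u(FY))
print(proj("scene",[[.449,-.2765,.19],[.449,-.2765,.095]]))
E
```

```text
foot [[ 0.58039325 -0.00292795  0.022     ]] [0.00139325 0.00037205] 0.00042880903901506824
[[235.40394762  54.70229499]
 [240.02801385  90.0181645 ]]
```

The foot is about 1.5 mm from the axis, so the sled is home. The gripper projects over the jar as expected. I grasp the jar.

```bash
python3 - <<'E'
from h import *
print(move_l([*JAR,.10],feed=.15,max_force=12))
print(move_l([*JAR,.036],feed=.06,max_force=8)); s=observe();print(s["eef_pos"],s["ft_force"])
gripper_to(.0,70); s=observe();print(s["time_s"],s["eef_pos"],s["opening"],s["ft_force"])
move_l([*JAR,.07],feed=.06);hold(.2);s=observe();print(s["time_s"],s["eef_pos"],s["opening"],s["ft_force"],s["torque"])
for n in("top","scene"):
    p,d=get_image(n);np.savez(f"pics/{n}6.npz",p=p,d=d)
    cv2.imwrite(f"pics/{n}6.png",cv2.resize(p[170:320,340:540,::-1] if n=="top" else p[0:150,150:350,::-1],(800,600),interpolation=3))
E
```

```text
False
False
[ 0.44937254 -0.27679505  0.03650432] [-0.44222904 -0.22754395  0.34282968]
14.2833 [ 0.44949634 -0.27701792  0.03690124] 0.05890038908731243 [-1.47057362 -0.48967278  6.16248068]
15.2 [ 0.4486694  -0.27626185  0.06948684] 0.058582359105255374 [ 0.7677891  -0.6777673  -2.61136647] [ 0.01970901 -0.02748802 -0.0326725 ]
```

View pics/scene6.png

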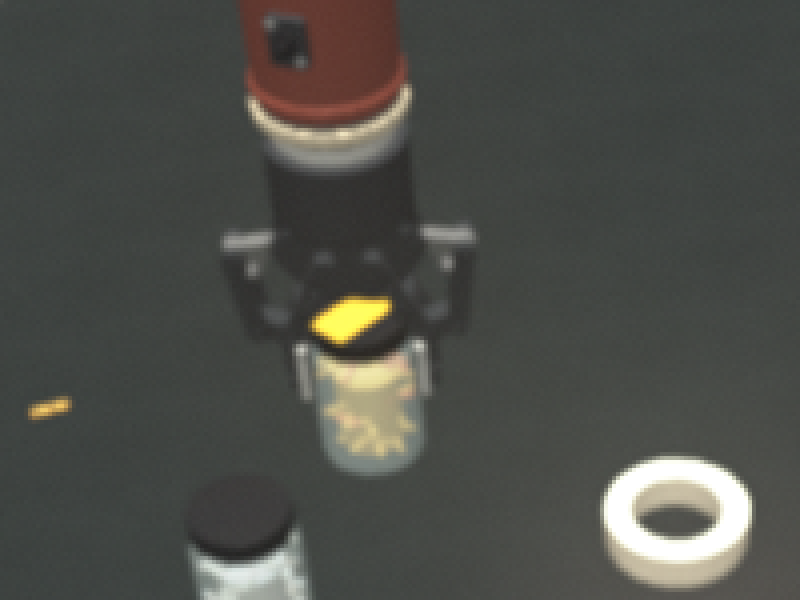

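```bash
python3 - <<'E'
from h import *
move_l([*JAR,.20],feed=.2)
movep([*(FIX+[.0005,0]),.20],O(FY-np.pi/2))
move_l([*(FIX+[.0005,0]),.125],feed=.1);hold(.3)
s=observe();print(s["time_s"],s["eef_pos"],s["opening"],s["ft_force"],s["torque"])
for n in("top","scene"):
    p,d=get_image(n);np.savez(f"pics/{n}7.npz",p=p,d=d)
    cv2.imwrite(f"pics/{n}7.png",cv2.resize(p[140:260,240:400,::-1] if n=="top" else p[80:230,220:420,::-1],(800,600),interpolation=3))
E
```

```text
18.4583 [ 0.57989073 -0.00330009  0.12560522] 0.05886753242960478 [ 0.40388062  1.02587101 -2.57997209] [-0.0601318   0.02376811  0.04904061]
```

View pics/scene7.png

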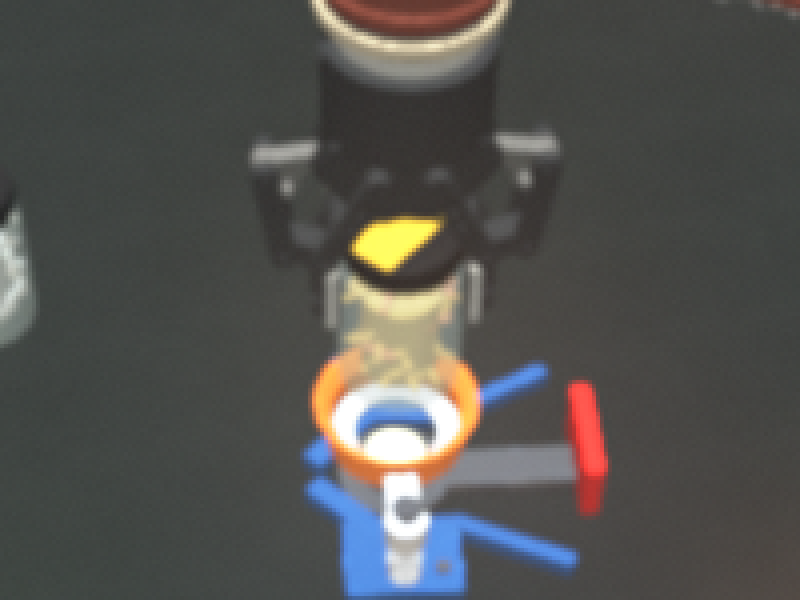

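View pics/top7.png

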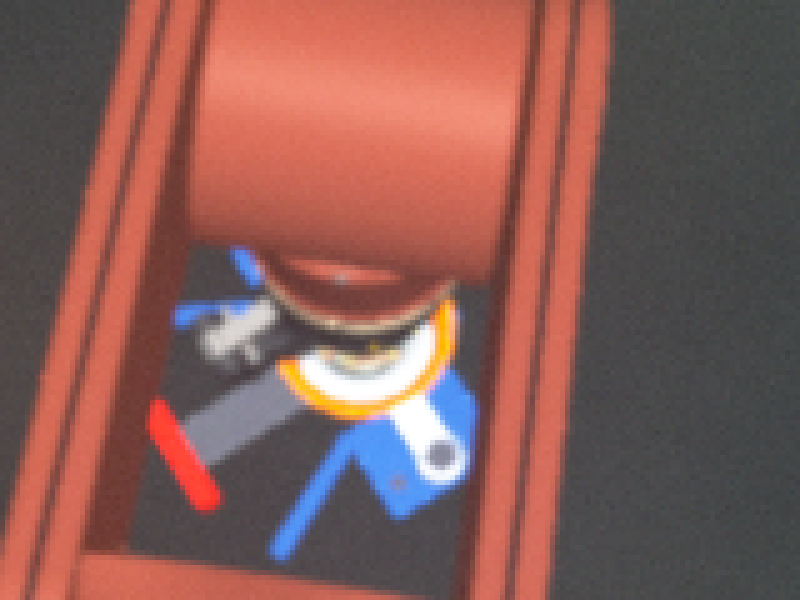

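The jar hangs upright over the ring, and the sled is still home. I lower it until it seats.

```bash
python3 - <<'E'
from h import *
F=FIX+[.0005,0]
def st(t,r=None):
    s=observe();print(t,r,round(s["time_s"],2),s["eef_pos"].round(4),s["opening"].round(4),s["ft_force"].round(2),s["torque"].round(2))
r=move_l([*F,.09],feed=.05,max_force=8);st("a",r)
r=move_l([*F,.074],feed=.015,max_force=6);st("b",r)
hold(.5);st("c")
p,d=get_image("scene");cv2.imwrite("pics/s8.png",cv2.resize(p[80:230,220:420,::-1],(800,600),interpolation=3))
E
```

```text
Traceback (most recent call last):
AttributeError: 'float' object has no attribute 'round'
```

```bash
cat >> h.py <<'E'
def st(t,r=None):
    s=observe();print(t,r,round(s["time_s"],2),np.round(s["eef_pos"],4),round(s["opening"],4),np.round(s["ft_force"],2),np.round(s["torque"],2))
E
python3 - <<'E'
from h import *
F=FIX+[.0005,0]
st("a")
r=move_l([*F,.074],feed=.015,max_force=6);st("b",r)
hold(.5);st("c")
p,d=get_image("scene");cv2.imwrite("pics/s8.png",cv2.resize(p[80:230,220:420,::-1],(800,600),interpolation=3))
E
```

```text
a None 19.41 [ 0.5797 -0.0033  0.0902] 0.0586 [-0.48  0.45 -2.12] [-0.04 -0.01 -0.05]
b True 20.23 [ 0.5794 -0.0033  0.077 ] 0.0586 [ 1.6  -0.84  2.93] [ 0.05 -0.07 -0.05]
c None 20.73 [ 0.5786 -0.0032  0.0763] 0.0582 [ 2.19 -0.54  3.49] [-0.06 -0.64 -0.02]
```

View pics/s8.png

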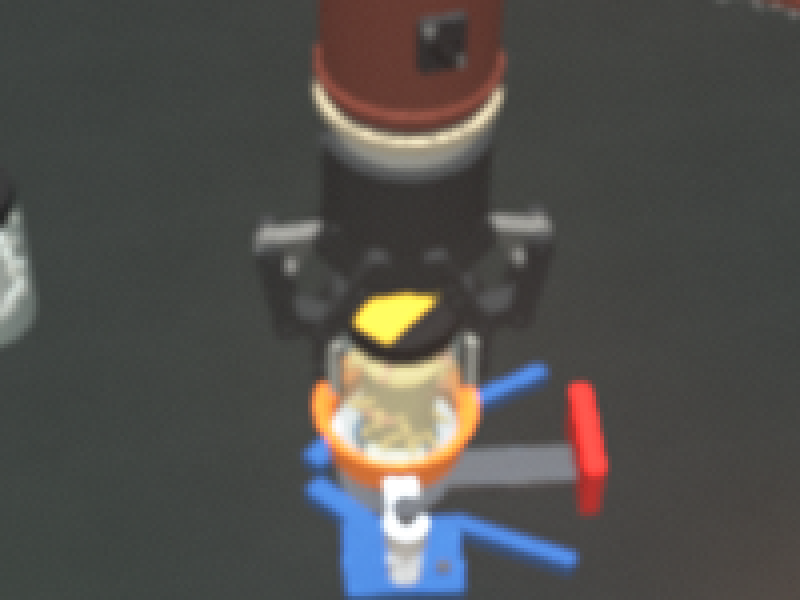

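The jar is down on the seat: TCP z is 0.077, as expected, and the load has transferred. Now I press in increments.

```bash
python3 - <<'E'
from h import *
F=FIX+[.0005,0]
for z in(.071,.066,.062,.059,.057,.055,.053):
    r=move_l([*F,z],feed=.015,max_force=16);hold(.15);st(z,r)
    if observe()["ft_force"][2]>17: break
E
```

```text
0.071 False 21.42 [ 0.5786 -0.0032  0.0706] 0.0588 [-0.14 -1.33  6.24] [ 0.03 -0.03  0.02]
0.066 False 22.05 [ 0.5786 -0.0032  0.0659] 0.0586 [-1.7  -0.58  7.43] [-0.01  0.08 -0.04]
0.062 False 22.62 [ 0.5786 -0.0032  0.0621] 0.0588 [-2.75  0.06  9.38] [ 0.04  0.19 -0.02]
0.059 False 23.12 [ 0.5786 -0.0032  0.0593] 0.0587 [-2.5  -1.03 10.26] [0.04 0.36 0.01]
0.057 True 23.48 [ 0.5787 -0.0031  0.0596] 0.0584 [-4.41 -0.59 10.45] [0.07 0.74 0.02]
0.055 True 23.88 [ 0.5787 -0.0032  0.0596] 0.0586 [-3.62 -0.3  10.93] [0.2  0.61 0.06]
0.053 True 24.3 [ 0.5788 -0.0031  0.0596] 0.0586 [-3.89  0.13 10.77] [0.2  0.62 0.03]
```

```bash
python3 - <<'E'
from h import *
F=observe()["eef_pos"][:2]
for z in np.arange(.0592,.0555,-.0004):
    r=move_l([*F,z],feed=.006,max_force=45);hold(.15);st(round(z,4),r)
    if observe()["ft_force"][2]>20 or r: break
hold(.4);st("end")
E
```

```text
0.0592 False 24.88 [ 0.5786 -0.0031  0.0598] 0.0582 [-0.86 -1.81  9.95] [0.08 0.1  0.03]
0.0588 False 25.27 [ 0.5786 -0.0031  0.0594] 0.0589 [-2.39 -0.8  10.16] [ 0.15  0.17 -0.01]
0.0584 False 25.68 [ 0.5786 -0.0031  0.059 ] 0.0589 [-0.98 -1.16 10.16] [0.12 0.21 0.06]
0.058 False 26.07 [ 0.5787 -0.0031  0.0588] 0.0589 [-1.76 -0.51 12.03] [0.07 0.25 0.05]
0.0576 False 26.48 [ 0.5787 -0.0031  0.0588] 0.0586 [-3.46 -1.65 14.98] [0.15 0.47 0.03]
0.0572 False 26.88 [ 0.5787 -0.0031  0.0588] 0.0585 [-4.57 -0.8  17.28] [0.22 0.77 0.02]
0.0568 False 27.27 [ 0.5788 -0.0031  0.0588] 0.0586 [-4.38 -0.4  20.86] [0.21 0.9  0.04]
end None 27.68 [ 0.5788 -0.0031  0.0588] 0.0588 [-5.43 -0.31 19.49] [0.27 0.95 0.09]
```

The foot makes a stiff contact at TCP z = 0.0588. Hand force is about 20 N, so roughly 9 N bears on the foot. I take a last look.

```bash
python3 - <<'E'
from h import *
hold(.5);st("x")
p,d=get_image("scene");cv2.imwrite("pics/s9.png",cv2.resize(p[80:230,220:420,::-1],(800,600),interpolation=3))
E
```

```text
x None 28.18 [ 0.5787 -0.0031  0.0588] 0.0589 [-5.29  0.71 19.91] [ 0.24  1.   -0.01]
```

View pics/s9.png

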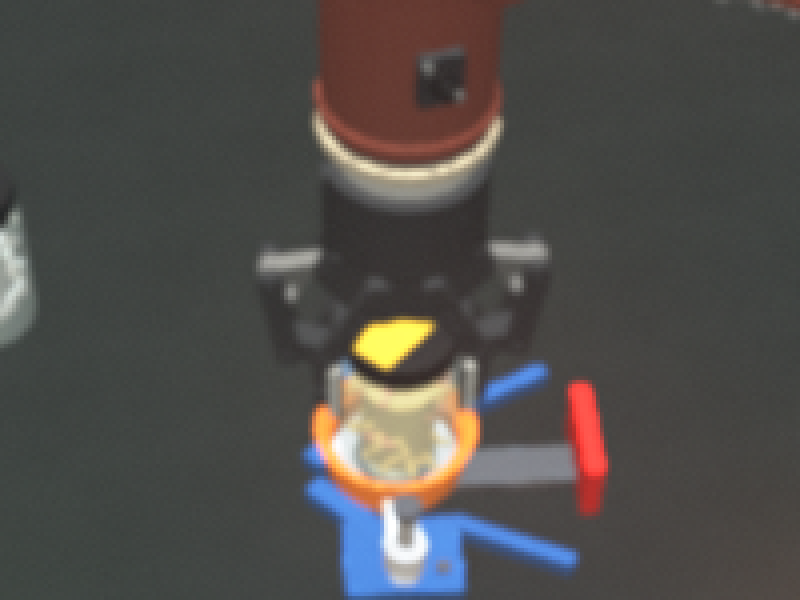

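The ring is pressed down: its rim has dropped and the post at crop (405,510) now stands clear above it. The jar is upright inside, and the red tab at (588,440) has not moved.

```bash
python3 - <<'E'
from plant import *
job_done()
E
```

```text
the job is handed in; nothing more can be done
```

I handed the job in at about 28 s, with the jar of brass screws pressed down on the foot and still gripped. `job_done` reports no verdict.

- **Sled:** I gripped the red tab, slid the steel sled in until it met the V stop and let go. The top camera then put the foot about 1.5 mm from the axis, under the empty ring.
- **Jar:** I gripped the yellow-taped jar, lowered it into the ring until it seated (TCP z about 0.077), and pressed down in small steps.
- **Last checks:** The TCP stopped at z 0.0588 while the push rose from about 10 N to 20 N, so roughly 9 N should bear on the foot. The final scene picture shows the jar upright, the ring down and the tab unmoved.
- **Disagreements:**
  - **Ring travel:** TCP heights give 18 to 20 mm, depending on where the seat was first touched. The 10 N at contact fits the specified 20 mm.
  - **Early stops:** The first three presses at the foot tripped the 16 N limit and eased back to about 11 N. I redid them in finer steps.
  - **Side load:** About 5 N and 1 N·m of side load remained, with no tilt visible.
- **Not checked:** I took no final measurement of the other jar, the tape roll or the screwdriver, but the arm's moves stayed clear of them and nothing looked moved in the later pictures.

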